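# Snug up a stained glass panel with the star wheel adjuster

### The job

Slide the red shutter off the adjuster's slot, take the orange-handled adjuster tool from its stand and, with its blade through the slot, push the star wheel round tooth by tooth until the squeeze bar has driven the glass panel against the end fence and no play is left, without squeezing it hard. Then put the tool back in its stand and slide the shutter fully shut over the slot. Do not touch the glass or the bar, and leave the bottle, dish, brush and glass offcuts where they are.

Things in the scene. Friction and masses are not known exactly. Their poses are not given: they have to be found in the camera images.
- jig: Fixed assembly jig: tan board 220 (x) x 380 (y) x 18 mm, origin at the centre of its underside. At its +y end an aluminium end fence, inner face at y = +165 mm; a side fence at +x, 3 to 11 mm clear of the panel. At its -y end the blue adjuster housing (x -55 to +35, y -185 to -85 mm), its aluminium cover's top 104 mm above the table.
- slot (a point): Centre of the access slot in the top face of the housing's cover, 104 mm above the table. Axes as the jig's. The slot is 14 mm wide (x) and 50 mm long (y); cover 4 mm thick. The star wheel is centred under it, its axis along x, 46 mm below this point, so the tooth tips run 10 mm below the cover's top.
- star_wheel (a joint): Turn of the brass star wheel under the slot (rad, 0 to 2.8; starts at 0 to 0.45), growing as the top moves to the jig's +y. 12 teeth 4 mm thick, 10 mm wide (x), 30 degrees apart; tip radius 36, hub radius 25 mm. Angle q: middles of the gaps between teeth at q + k x 30 degrees from the top towards +y. Stiff (about 4 N at the teeth), stays where left. The bar moves 6 mm to +y per tooth.
- squeeze_bar: Aluminium squeeze bar, 150 (x) x 14 x 14 mm, across the board between housing and panel, with an upright bracket and rack to the housing. Origin at the bottom middle of its face towards the panel, which stands at jig y = -9 mm + 11.5 mm x wheel angle (rad); with no play left it stands at jig y = +15 mm (wheel angle 2.09).
- panel: Loose blue and white stained glass panel, 150 x 150 x 8 mm, 0.4 kg or so, lying on the board between bar and end fence with 2 to 8 mm of play at the fence. Origin at the centre of its underside, axes as the jig's; home against the fence it is at jig y = +90 mm. Must not be squeezed by more than 80 N (about 30 N at the blade).
- shutter (a joint): Travel of the red shutter over the slot (m): 0 shut, 0.036 fully open; opens towards the jig's -x; the slot is clear from 0.024. Slides stiffly (1.5 N), stays where left.
- shutter_fin (a point): Middle of the upright fin on the shutter: fin 14 (x) x 12 (y) x 26 mm tall, top 13 mm above this point; it stands on the shutter's plate, 30 (x) x 64 (y) x 3 mm. Axes as the jig's.
- adjuster: Loose adjuster tool, standing upright in the stand. Origin at the centre of the underside of its dark collar, 30 x 30 x 6 mm, axes z up. Above the collar an orange handle 30 (x) x 16 (y) mm, reaching 56 mm above the origin. Below it a steel blade 8 (x) x 6 (y) mm, 45 mm long. About 0.14 kg.
- blade_tip (a point): Centre of the blade's lower end, 45 mm below the adjuster's origin; axes as the adjuster's.
- stand: Fixed wooden tool stand, block 60 x 60 x 60 mm on a thin foot; origin at the centre of its underside. In its top is a hole 18 (x) x 16 (y) mm, 54 mm deep, that takes the blade; the tool's collar rests on the top, 60 mm above the table.
- flux_bottle: Bystander: amber bottle, 52 mm diameter, 110 mm tall; origin at the centre of its base.
- flux_dish: Bystander: small white dish, 56 mm diameter, 22 mm tall; origin at the centre of its base.
- flux_brush: Bystander: flux brush 160 mm long, lying on the table; origin under its middle.
- glass_offcuts: Bystander: two glass offcuts stuck together, 60 x 80 x 8 mm; origin at the centre of their underside.
There are look-alikes about, which are no part of the job. There is more than one size of the adjuster; the one meant has the size given above.

How it is judged:
On the way, in this order (a step that is already met when the one before it is completed fails the run):
1. the shutter is slid open, off the slot (value of joint shutter above 0.024 m), for 0.1 s.
2. the tool's blade is put through the slot (z of blade_tip in the frame of slot below -0.008 m and horizontal distance between blade_tip and slot below 0.028 m), for 0.1 s.
3. with the blade in the slot, the wheel is advanced until the panel is snug between bar and end fence (all of step 2 and y of squeeze_bar in the frame of jig above 0.0135 m and angle between the y axis of panel and the y axis of jig, either way round below 0.03 rad and y of panel in the frame of jig above 0.0885 m and z of panel in the frame of jig below 0.021 m), for 0.1 s.
4. the tool is back in its stand (horizontal distance between adjuster and stand below 0.009 m and z of adjuster in the frame of stand below 0.063 m and angle between adjuster's own z axis and vertical below 0.1 rad), for 0.2 s.
5. the shutter is shut (value of joint shutter below 0.005 m), for 0.2 s.
At the end, for the whole second after the job is handed in: The panel lies flat and square (within 0.03 rad) against the end fence with under 1.5 mm of play between fence, panel and bar; the tool rests upright in its stand, collar on the top within 3 mm and within 9 mm of its middle; the shutter is within 5 mm of fully shut (all of step 4 and y of squeeze_bar in the frame of jig above 0.0135 m and angle between the y axis of panel and the y axis of jig, either way round below 0.03 rad and y of panel in the frame of jig above 0.0885 m and z of panel in the frame of jig below 0.021 m and value of joint shutter below 0.005 m and linear speed of adjuster below 0.02 m/s); the robot touches nothing.
It fails at once if the glass is squeezed by the bar with more than 80 N (contact force between squeeze_bar and panel above 80 N).
It fails at once if the bar is pushed by the robot or with the tool instead of by the wheel (contact force between any of the fingers, the arm, adjuster and squeeze_bar above 2 N).
It fails at once if the glass panel is touched by the robot or the tool (contact force between any of the fingers, the arm, adjuster and panel above 1 N).
It fails at once if a bystander is moved by more than 15 mm (distance of any of flux_bottle, flux_dish, flux_brush, glass_offcuts from where it was at the start of the episode above 0.015 m).
It also fails if it takes over 72 s, if anything falls off the work surface, if the arm or the gripper's body presses on something with over 40 N, if the wrist force passes 120 N, or if a joint passes its speed limit or range.

### The arm

A 6-joint arm with a two-finger parallel gripper is mounted at the origin on the work surface. World frame = base frame: x ahead of the robot, y to its left, z up, the work surface at z = 0. Lengths are in m, angles in rad, forces in N, time in s.
With the tool pointing down it reaches from about 0.275 to 0.85 m from the base axis. Payload 19 kg.
Tool frame: the origin (TCP) lies midway between the tips of the shut fingers; the grasp point (between the pads) lies behind it (robot.tcp_to_grasp is the z of the grasp point in the tool frame, in m); z points along the fingers, y is the line along which they close (so a half turn about z gives the same grasp; the last joint's range is limited). The gripper opens to 85 mm and grips with 20 to 120 N. Pads are 22 mm wide; open, the fingers measure 114 mm over their backs; the gripper's body (76 mm by 85 mm) begins 54 mm behind the grasp point. The pads swing forward as they close: fully open they stand 13 mm farther back than shut.
Start: joints at [-1.272, 0.15, 1.437, -0, 1.554, -0.134], TCP at [0.241, -0.522, 0.231] pointing down, gripper open.
Joint ranges: [-2.8, 2.8], [-0.68, 2.1], [0.12, 2.68], [-1.39, 4.53], [0.16, 2.79], [-2.81, 2.81]. Speed limits (rad/s): [1.89, 1.89, 2.22, 3.01, 3.01, 3.01].

### API

Orientations are given as a unit quaternion [w, x, y, z].
In Python, from bench import robot gives the robot as it stands.
- The arm moves only by the shell command python3 -m pendant 'ROWS'. ROWS is JSON, one flat list of numbers, 7 for each row, row after row: the shift along the tool's x, y, z in m, then the turn, a rotation vector about the tool's x, y, z in rad, then the closure, from 0 (fully open) to 1 (shut). In form: [x, y, z, ax, ay, az, fingers, x, y, z, ax, ay, az, fingers, ...]. A call has 1 to 8 rows; each row shifts and turns the commanded pose from where the row before left it, along the tool's axes as they then stand; what a row does not reach is not made up. A row lasts 1/8 s, in which the tool goes at most 62.5 mm and 10.7 degrees, less where a joint would pass 70% of its speed; a pose out of reach is approached as far as the arm can. A call with a gripper value outside its range is refused whole. The fingers move at their own pace and stop on an object; the grip force is fixed at half the most. Time passes only in rows, so rows that do not move let the fingers close. It gives the time, the measured TCP pose, the force, the opening and the grip force at its end, in the units of the state.
- robot.observe(): the state, without advancing time (a new reading comes with each control period).
- robot.get_image(name): name is "scene" or "top" or "wrist"; returns a dict with "pixels" (420x560x3 uint8, blue, green, red), "fx", "fy", "cx", "cy" (pixels), "k1" (the pictures are not rectified: a ray, as slopes to the right and down, at radius r is drawn at 1 + k1 r^2 times it, then the intrinsics apply), "world_from_camera" (4x4, takes a point from camera to world coordinates). Camera axes: x right, y down, z forward; pixel columns grow to the right and rows downward; lengths in m; the calibration is good to about 2 mm. A picture is of the moment at which its call begins. There is no depth.
- robot.sign_off(): hands the job in; it is judged then, once.
Trained networks look in the newest picture that a camera, given by its name, has taken for a name from the list of things; names that differ only in an ending like _2 or _b are one class to them, and where a whole thing is asked for, a point or a joint stands for the part that bears it (a point fixed in the world has none). Each returns a list of dicts, best first, with "score" (0 to 1); they miss things now and then, are a little off and sometimes report something else, mostly with a low value. They report only what shows in the picture. A call takes as long as a camera call. They do not tell look-alikes from the thing itself.
- robot.masks_of(camera, thing): "pixels" (420x560 bool, what is visible of it) and "uv" ([column, row] in pixels, amid what is visible of it).
The state is a dict: "t": time; "qpos": joint angles; "joint_vel": joint speeds; "joint_efforts": joint torques, N m; "ee_pos": TCP position; "eef_rot": TCP orientation; "ft_force": force on the tool from outside, world axes, zero at the start; "torque": the same for the moment, N m; "opening": finger opening in m; "finger_force": force on a finger pad.
Only numpy, scipy, OpenCV 4.12 (cv2) and the standard library are available. Lean on these libraries where they do the work, as an engineer would, in place of code of your own. Each camera call takes 0.05 s, during which the arm holds its last target. There are 200 camera calls.

## Working session

There is one attempt and no reset: what is moved stays moved. The work goes in short steps, Python scripts to look and compute and a shell command to move; the robot and the scene stay as the last step left them, time stands still between calls to the robot, and variables do not carry over. Pictures are saved under pics/ and viewed, at most 10 in all, crops included, and the job is handed in when it is done.

```bash
ls; mkdir -p pics
cat > h.py <<'E'
import numpy as np, cv2
from bench import robot
def cam(n):
    im=robot.get_image(n); im['W']=np.array(im['world_from_camera']); return im
def und(im,uv):
    d=np.array([(uv[0]-im['cx'])/im['fx'],(uv[1]-im['cy'])/im['fy']]); s=d.copy()
    for _ in range(20): s=d/(1+im['k1']*(s@s))
    return s
def ray(im,uv):
    s=und(im,uv); v=im['W'][:3,:3]@np.array([s[0],s[1],1]); return im['W'][:3,3],v/np.linalg.norm(v)
def atz(im,uv,z):
    o,v=ray(im,uv); return o+v*(z-o[2])/v[2]
def proj(im,p):
    q=im['W'][:3,:3].T@(np.array(p)-im['W'][:3,3]); s=q[:2]/q[2]; s=s*(1+im['k1']*(s@s))
    return np.array([s[0]*im['fx']+im['cx'],s[1]*im['fy']+im['cy']])
def tri(obs):
    A=np.zeros((3,3));b=np.zeros(3)
    for im,uv in obs:
        o,v=ray(im,uv);P=np.eye(3)-np.outer(v,v);A+=P;b+=P@o
    return np.linalg.solve(A,b)
E
python3 - <<'E'
from h import *
ims={n:cam(n) for n in("scene","top")}
cv2.imwrite('pics/a.png',cv2.resize(ims['scene']['pixels'],(800,600)))
cv2.imwrite('pics/b.png',cv2.resize(ims['top']['pixels'],(800,600)))
for t in ['jig','shutter_fin','adjuster','stand','flux_bottle','flux_dish','flux_brush','glass_offcuts','panel','squeeze_bar','star_wheel']:
    for n in ims:
        print(t,n,[(round(m['score'],2),np.round(m['uv']).tolist(),int(m['pixels'].sum()),atz(ims[n],m['uv'],0.08).round(3).tolist()) for m in robot.masks_of(n,t)])
for n in ims: print(n,ims[n]['W'].round(3).tolist(),ims[n]['fx'])
E
```

```text
pics
jig scene [(0.61, [252.0, 251.0], 9201, [0.561, -0.098, 0.08])]
jig top [(0.91, [299.0, 228.0], 7419, [0.516, -0.062, 0.08]), (0.54, [396.0, 254.0], 829, [0.44, -0.32, 0.08])]
shutter_fin scene [(0.65, [219.0, 244.0], 332, [0.494, -0.14, 0.08])]
shutter_fin top [(0.82, [334.0, 228.0], 267, [0.515, -0.155, 0.08])]
adjuster scene [(0.86, [115.0, 344.0], 840, [0.536, -0.43, 0.08]), (0.74, [89.0, 256.0], 829, [0.314, -0.37, 0.08]), (0.52, [134.0, 288.0], 308, [0.457, -0.337, 0.08])]
adjuster top [(0.83, [431.0, 215.0], 303, [0.546, -0.421, 0.08]), (0.65, [415.0, 299.0], 291, [0.321, -0.368, 0.08]), (0.56, [400.0, 252.0], 130, [0.446, -0.333, 0.08])]
stand scene [(0.71, [143.0, 305.0], 1404, [0.503, -0.344, 0.08])]
stand top [(0.93, [396.0, 257.0], 846, [0.434, -0.322, 0.08])]
flux_bottle scene [(0.69, [330.0, 145.0], 518, [0.454, 0.286, 0.08]), (0.34, [130.0, 290.0], 344, [0.455, -0.347, 0.08])]
flux_bottle top [(0.79, [160.0, 264.0], 324, [0.424, 0.313, 0.08])]
flux_dish scene [(0.88, [245.0, 382.0], 677, [0.762, -0.293, 0.08]), (0.63, [254.0, 252.0], 8919, [0.566, -0.096, 0.08])]

[... 437 characters left out ...]
, [0.5, -0.342, 0.08]), (0.48, [420.0, 192.0], 653, [0.724, 0.318, 0.08]), (0.43, [330.0, 145.0], 545, [0.455, 0.285, 0.08])]
panel top [(0.95, [255.0, 231.0], 2745, [0.509, 0.058, 0.08]), (0.27, [429.0, 182.0], 575, [0.635, -0.417, 0.08])]
squeeze_bar scene [(0.73, [265.0, 237.0], 584, [0.554, -0.051, 0.08])]
squeeze_bar top [(0.81, [285.0, 222.0], 367, [0.532, -0.024, 0.08])]
star_wheel scene []
star_wheel top []
scene [[0.693, 0.571, -0.44, 0.947], [0.721, -0.558, 0.411, -0.37], [-0.011, -0.602, -0.798, 0.819], [0.0, 0.0, 0.0, 1.0]] 389.40956401002734
top [[-0.012, -0.997, 0.076, 0.425], [-1.0, 0.012, -0.004, -0.028], [0.003, -0.076, -0.997, 1.475], [0.0, 0.0, 0.0, 1.0]] 519.9839289771458
```

View pics/a.png

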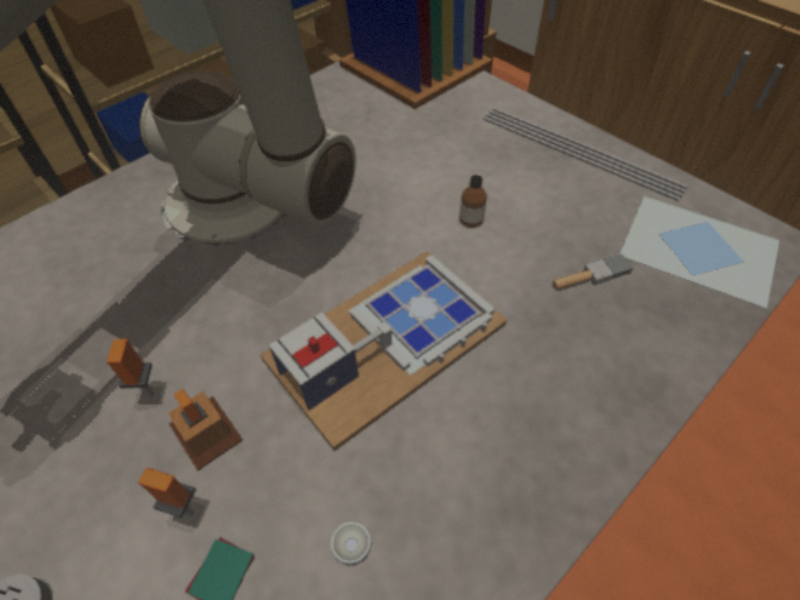

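View pics/b.png

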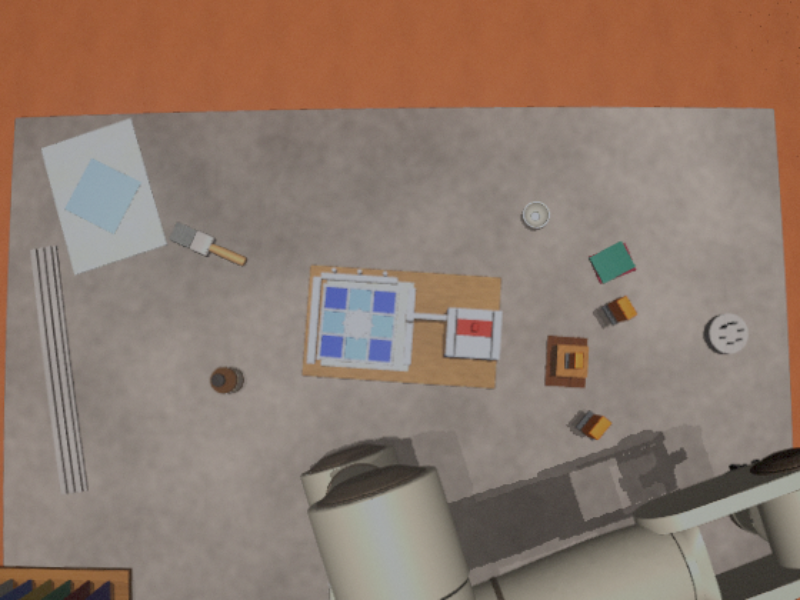

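The pictures show the jig with its housing (scene 315,360; top 473,333) and red fin (top 473,327). There are three adjuster candidates: one in the stand (scene 188,405; top 572,360), and two on the table (scene 125,360 and 165,490; top 595,425 and 622,308). The one meant stands in the stand. Next I move the wrist camera over it for a close check.

```bash
cat >> h.py <<'E'
from scipy.spatial.transform import Rotation as R
def pose():
    s=robot.observe(); q=np.array(s['eef_rot']); return np.array(s['ee_pos']),R.from_quat(q[[1,2,3,0]]),s
def go(p,yaw_y=None):
    """shift in tool axes to world p; turn about tool z so that tool y points along world heading yaw_y (mod pi)"""
    e,r,s=pose(); d=r.inv().apply(np.array(p)-e); a=None
    if yaw_y is not None:
        y=r.apply([0,1,0]); c=np.arctan2(y[1],y[0]); a=-((yaw_y-c+np.pi/2)%np.pi-np.pi/2)
    tilt=r.inv().apply(np.cross(r.apply([0,0,1]),[0,0,-1]))
    print('tool d',d.round(4),'az',None if a is None else round(a,4),'tilt',tilt.round(4),'t',round(s['t'],2),'q6',round(s['qpos'][5],3))
E
python3 - <<'E'
from h import *
e,r,s=pose(); print(e,r.as_matrix().round(3).tolist(),robot.tcp_to_grasp,s['opening'],s['ft_force'])
im=cam('wrist'); T=np.eye(4);T[:3,:3]=r.as_matrix();T[:3,3]=e
print((np.linalg.inv(T)@im['W']).round(4).tolist(),im['fx'],im['cx'],im['cy'],im['k1'])
go([0.40,-0.33,0.36],-0.06)
a,b=cam('scene'),cam('top')
def m(n,t,k=0): return robot.masks_of(n,t)[k]['uv']
print('fin',tri([(a,m('scene','shutter_fin')),(b,m('top','shutter_fin'))]))
print('tool',tri([(a,[132,286]),(b,[401,252])]))
E
```

```text
[ 0.2411439  -0.52193629  0.23125492] [[0.908, 0.419, -0.0], [0.419, -0.908, 0.0], [-0.0, -0.0, -1.0]] -0.0187 0.08565531435642817 [-0.50865888  0.21191835  0.22570314]
[[-0.0012, -0.9509, -0.3096, 0.0795], [1.0, -0.0013, 0.0002, -0.0002], [-0.0006, -0.3096, 0.9509, -0.1422], [0.0, 0.0, 0.0, 1.0]] 376.80050605947395 274.75249149280927 212.72318808556477 0.027707574135681413
tool d [ 0.2247 -0.1077 -0.1287] az -1.078 tilt [-0.0001 -0.     -0.    ] t 1.25 q6 -0.134
fin [ 0.51160872 -0.14589034  0.10335101]
tool [ 0.44647899 -0.33708664  0.07421431]
```

Run:
```python
from h import *
go([0.53,-0.26,0.32],np.pi/2-.06)
```

```text
tool d [ 0.3721 -0.1167 -0.0887] az 0.4928 tilt [-0.0001 -0.      0.    ] t 1.45 q6 -0.134
```

```bash
python3 -m pendant '[0.046,-0.0146,-0.011,0,0,0,0, 0.046,-0.0146,-0.011,0,0,0,0, 0.046,-0.0146,-0.011,0,0,0,0, 0.046,-0.0146,-0.011,0,0,0,0, 0.046,-0.0146,-0.011,0,0,0,0, 0.046,-0.0146,-0.011,0,0,0,0, 0.046,-0.0146,-0.011,0,0,0,0, 0.046,-0.0146,-0.011,0,0,0,0]'
python3 -m pendant '[0,0,0,0,0,0.164,0, 0,0,0,0,0,0.164,0, 0,0,0,0,0,0.164,0, 0,0,0,0,0,0,0]'
python3 - <<'E'
from h import *
e,r,s=pose(); print(e,r.as_matrix().round(3).tolist())
im=cam('wrist'); cv2.imwrite('pics/c.png',cv2.resize(im['pixels'],(800,600)))
import pickle; pickle.dump(im,open('w1.pkl','wb'))
for t in ['shutter_fin','adjuster','stand','jig']:
    for m in robot.masks_of('wrist',t): print(t,round(m['score'],2),m['uv'],m['pixels'].sum())
E
```

```text
t: 2.45
ee_pos: [0.5272, -0.2604, 0.3198]
eef_rot: [0.0, 0.977, 0.215, 0.0]
ft_force: [0.5, -0.9, -0.0]
opening: 0.0851
finger_force: 0.0
t: 2.95
ee_pos: [0.5262, -0.2616, 0.3193]
eef_rot: [-0.0, 1.0, -0.029, -0.0]
ft_force: [-0.1, -0.2, 0.9]
opening: 0.0854
finger_force: 0.0
[ 0.52622482 -0.26159568  0.31927245] [[0.998, -0.058, -0.0], [-0.058, -0.998, 0.0], [-0.0, -0.0, -1.0]]
shutter_fin 0.92 [159.5, 194.9] 2004
adjuster 0.7 [373.9, 341.7] 2331
adjuster 0.24 [130.6, 162.8] 34272
stand 0.61 [336.3, 206.8] 4152
jig 0.74 [131.1, 164.3] 34863
```

View pics/c.png

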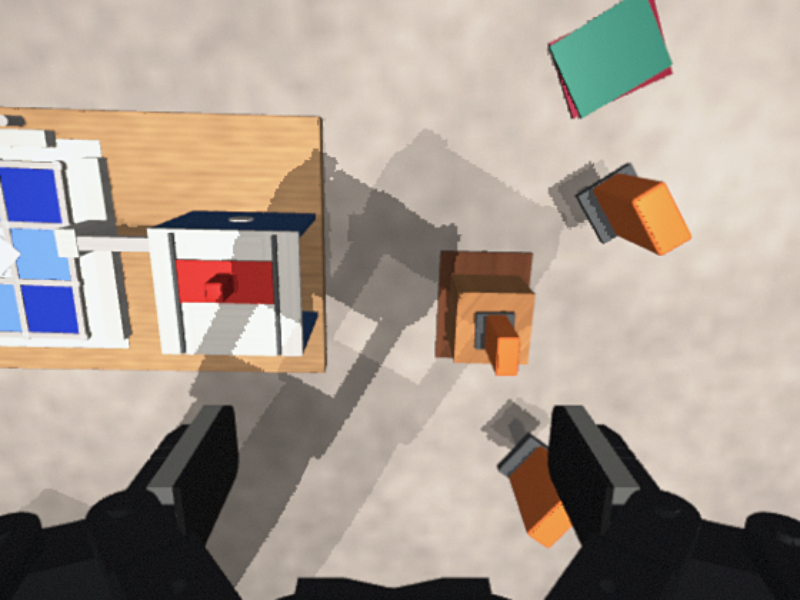

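The close view confirms it: the stand's tool at (495,340) has the 30 mm collar and a 16 mm-wide handle. The look-alikes at (645,215) and (535,490) are larger. The fin is at (218,288), and the jig's board corners are at (322,118) and (325,370). The next view is from over the fin.

```bash
python3 - <<'E'
from h import *
import pickle
im=pickle.load(open('w1.pkl','rb')); k=.7
c1=atz(im,[322*k,118*k],.018);c2=atz(im,[325*k,371*k],.018);print('corners -y',c1,c2,np.linalg.norm(c1-c2))
print('stand top quad',[atz(im,[u*k,v*k],.06).round(4).tolist() for u,v in((454,291),(534,293),(530,362),(454,362))])
go([0.5116,-0.146,0.23])
E
python3 -m pendant '[-0.003,-0.039,0.03,0,0,0,0, -0.003,-0.039,0.03,0,0,0,0, -0.003,-0.038,0.03,0,0,0,0, 0,0,0,0,0,0,0]'
python3 - <<'E'
from h import *
import pickle
im=cam('wrist'); cv2.imwrite('pics/d.png',cv2.resize(im['pixels'],(800,600)))
pickle.dump(im,open('w2.pkl','wb'))
ms=robot.masks_of('wrist','shutter_fin'); print([(m['score'],m['uv']) for m in ms])
w1=pickle.load(open('w1.pkl','rb'))
go([0.5116,-0.146,0.23])
E
```

```text
corners -y [ 0.61618651 -0.21199983  0.018     ] [ 0.40153839 -0.19302244  0.018     ] 0.21548539378746984
stand top quad [[0.4828, -0.3068, 0.06], [0.4774, -0.3688, 0.06], [0.419, -0.3668, 0.06], [0.4226, -0.3053, 0.06]]
tool d [-0.0212 -0.1146  0.0893] az None tilt [-0.0001 -0.      0.    ] t 3.2 q6 1.035
t: 3.7
ee_pos: [0.5233, -0.1429, 0.2275]
eef_rot: [-0.001, 1.0, -0.028, -0.001]
ft_force: [-0.7, -0.7, 0.3]
opening: 0.0858
finger_force: 0.0
[(0.67, [280.4, 216.9])]
tool d [-0.0126  0.0014 -0.0002] az None tilt [ 0.0003 -0.0004 -0.    ] t 3.8 q6 1.216
```

View pics/d.png

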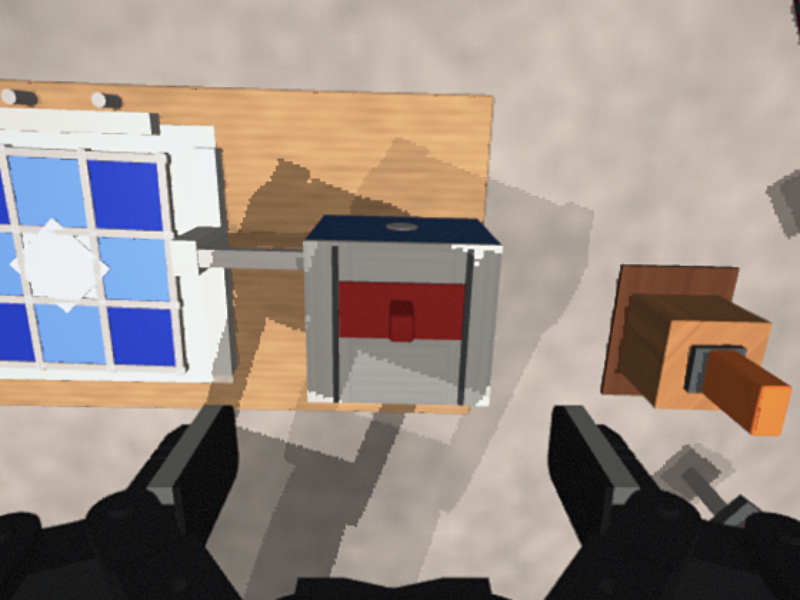

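View d: the fin top is at (401,328). The cover's corners are at (303,243), (501,246), (489,404) and (309,403). The stand top is around (713,365), with the handle top at (770,410). Next I fit the poses from both wrist views.

Run:
```python
from h import *
import pickle
from scipy.optimize import least_squares
w1,w2=[pickle.load(open(f,'rb')) for f in('w1.pkl','w2.pkl')]
def fit(obs,g,fz=True):
    def f(x):
        c,s=np.cos(x[2]),np.sin(x[2])
        return np.concatenate([proj(im,[x[0]+c*p[0]-s*p[1],x[1]+s*p[0]+c*p[1],p[2]+(x[3] if fz else 0)])-np.array(uv)*.7 for im,uv,p in obs])
    r=least_squares(f,g,loss='soft_l1'); print(r.x.round(4),r.fun.reshape(-1,2).round(1).tolist()); return r.x
b=lambda x,y,z:np.array([x,y,z])/1000
J=[(w1,(322,118),b(110,-190,18)),(w2,(493,96),b(110,-190,18)),(w1,(325,371),b(-110,-190,18)),(w2,(468,412),b(-110,-190,18))]
for im,q in((w2,[(303,243),(501,246),(489,404),(309,403)]),(w1,[(148,229),(300,231),(303,355),(161,353)])):
    J+=[(im,uv,b(x,y,104)) for uv,(x,y) in zip(q,[(35,-85),(35,-185),(-55,-185),(-55,-85)])]
print('jig');j=fit(J,[.51,0,-.06,0])
S=[];H=[]
for im,q in((w1,[(454,291),(534,293),(530,362),(454,362)]),(w2,[(668,322),(771,322),(757,409),(655,408)])):
    S+=[(im,uv,b(x,y,60)) for uv,(x,y) in zip(q,[(30,30),(30,-30),(-30,-30),(-30,30)])]
print('stand');fit(S,[.45,-.337,-.06,0])
for im,q in((w1,[(497,337),(517,335),(519,374),(497,375)]),(w2,[(757,386),(791,387),(782,434),(752,434)])):
    H+=[(im,uv,b(x,y,116)) for uv,(x,y) in zip(q,[(15,8),(15,-8),(-15,-8),(-15,8)])]
print('handle');fit(H,[.45,-.337,-.06,0])
p=tri([(w1,np.array((213,293))*.7),(w2,np.array((401.5,328))*.7)]);print('fintop',p, atz(w2,np.array((401.5,328))*.7,.133))
c,s=np.cos(j[2]),np.sin(j[2]);
for q in([-.010,-.135],[0,-.135]): print('slot guess',j[0]+c*q[0]-s*q[1],j[1]+s*q[0]+c*q[1])
```

```text
jig
[ 0.5222 -0.0116 -0.0774 -0.0032] [[-1.9, -0.7], [0.1, -0.1], [0.2, 1.6], [1.0, 1.3], [0.4, -1.0], [0.1, -0.2], [-0.9, 0.1], [-0.3, -1.6], [0.4, 0.3], [-1.2, 1.0], [-0.1, 0.2], [2.0, 0.2]]
stand
[ 0.4503 -0.3366 -0.0428  0.001 ] [[1.1, 1.3], [-0.6, -1.0], [-1.1, 0.4], [0.1, 1.1], [0.9, -0.7], [0.1, -1.5], [-3.6, -0.1], [0.5, 0.9]]
handle
[ 0.4494 -0.3376  0.0254 -0.0023] [[-1.0, 0.0], [1.3, 0.2], [0.3, 0.4], [-0.2, 0.9], [0.8, -0.6], [-0.5, -2.8], [0.2, -0.2], [-0.6, 1.1]]
fintop [ 0.51291379 -0.14620417  0.13244789] [ 0.51331992 -0.14625327  0.133     ]
slot guess 0.5017766883180265 -0.14545821727712266
slot guess 0.5117467603104037 -0.1462313048962285
```

```bash
python3 -m pendant '[-0.005,0.002,0.03,0,0,0.02,0, -0.005,0.002,0.03,0,0,0,0, 0,0,0.03,0,0,0,0, 0,0,0.0255,0,0,0,0, 0,0,0,0,0,0,1, 0,0,0,0,0,0,1, 0,0,0,0,0,0,1, 0,0,0,0,0,0,1]'
python3 -c "
from h import *
go([0.513,-.1462,.112],np.pi/2-.077)"
```

```text
t: 4.8
ee_pos: [0.5143, -0.148, 0.1148]
eef_rot: [-0.001, 0.999, -0.04, 0.001]
ft_force: [2.0, 51.3, 26.1]
opening: 0.0123
finger_force: 26.4
tool d [-0.0014 -0.0017  0.0028] az -0.0021 tilt [-0.0013 -0.0013 -0.    ] t 4.8 q6 1.224
```

```bash
python3 -m pendant '[0,-0.0015,-0.002,0,0,0,1, 0,0,0,0,0,0,1]'; python3 -m pendant '[-0.006,0,0,0,0,0,1, -0.006,0,0,0,0,0,1, -0.006,0,0,0,0,0,1, -0.006,0,0,0,0,0,1, -0.006,0,0,0,0,0,1, -0.004,0,0,0,0,0,1,0,0,0,0,0,0,1]'
```

```text
t: 5.05
ee_pos: [0.5135, -0.1465, 0.1152]
eef_rot: [-0.001, 0.999, -0.039, -0.001]
ft_force: [-0.6, 4.8, -11.3]
opening: 0.01
finger_force: 60.1
t: 5.92
ee_pos: [0.4793, -0.1438, 0.1152]
eef_rot: [-0.001, 0.999, -0.04, -0.001]
ft_force: [-1.1, 5.6, -13.3]
opening: 0.0103
finger_force: 59.8
```

```bash
python3 -m pendant '[0,0,0,0,0,0,0, 0,0,0,0,0,0,0, 0,0,0,0,0,0,0, 0.012,0,-0.04,0,0,0,0, 0.017,0,-0.04,0,0,0,0, 0.017,0,-0.02,0,0,0,0, 0,0,0,0,0,0,0]'
python3 - <<'E'
from h import *
import pickle
im=cam('wrist'); cv2.imwrite('pics/e.png',cv2.resize(im['pixels'][100:310,140:420],(800,600)))
pickle.dump(im,open('w3.pkl','wb'))
E
```

```text
t: 6.8
ee_pos: [0.527, -0.1483, 0.217]
eef_rot: [0.0, 0.999, -0.039, 0.001]
ft_force: [-1.1, -0.4, -1.1]
opening: 0.0853
finger_force: 0.0
```

View pics/e.png

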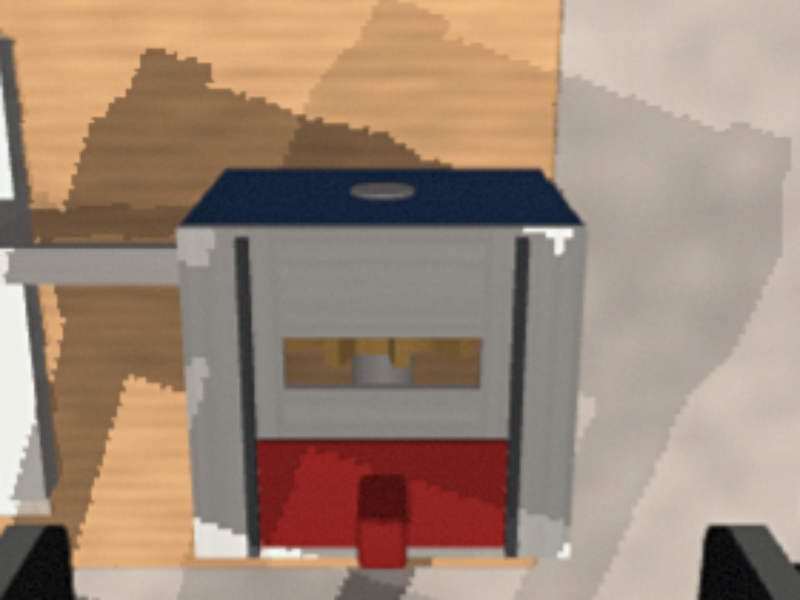

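View e (crop): the slot is open, with corners (284,338), (480,338), (480,387) and (284,387). Brass teeth show at u≈337 and u≈400, so q is about 0.1. The shutter is fully at -x.

```bash
cat >> h.py <<'E'
from scipy.optimize import least_squares
def fit(obs,g,fz=True):
    def f(x):
        c,s=np.cos(x[2]),np.sin(x[2])
        return np.concatenate([proj(im,[x[0]+c*p[0]-s*p[1],x[1]+s*p[0]+c*p[1],p[2]+(x[3] if fz else 0)])-np.array(uv) for im,uv,p in obs])
    r=least_squares(f,g,loss='soft_l1'); print(r.x.round(4),r.fun.reshape(-1,2).round(1).tolist()); return r.x
E
python3 - <<'E'
from h import *
import pickle
w=pickle.load(open('w3.pkl','rb'))
T=lambda u,v:np.array([140+u*.35-.3,100+v*.35-.3])
b=lambda x,y,z:np.array([x,y,z])/1000
O=[(w,T(u,v),b(x,y,104)) for u,v,x,y in((284,338,7,25),(480,338,7,-25),(480,387,-7,-25),(284,387,-7,25))]
s3=fit(O,[.512,-.146,-.077],False)
O4=O+[(w,T(u,v),b(x,y,104)) for u,v,x,y in((180,226,35,50),(584,226,35,-50),(570,557,-55,-50),(195,557,-55,50))]
s=fit(O4,[.512,-.146,-.077,0])
# tooth: x=-5 edge? project tooth tip centres for q values
c,sn=np.cos(s[2]),np.sin(s[2])
for q in(-5,0,5,10,15,20,25):
    o=[]
    for th in(q-15,q+15):
        t=np.radians(th);p=np.array([-.005,.036*np.sin(t),.058+.036*np.cos(t)])
        P=[s[0]+c*p[0]-sn*p[1],s[1]+sn*p[0]+c*p[1],p[2]]
        o.append(((proj(w,P)-[140,100])/.35).round().tolist())
    print(q,o)
print('finplate',atz(w,T(382,493),.107))
cv2.imwrite('pics/f.png',cv2.resize(w['pixels'][210:245,232:316],(800,333),interpolation=cv2.INTER_CUBIC))
go([0.451,-0.337,.21],np.pi/2-.04)
E
```

```text
[ 0.5132 -0.1461 -0.0806] [[-0.7, -0.5], [0.7, -0.5], [0.1, 0.6], [-0.1, 0.6]]
[ 0.5127 -0.1461 -0.0801 -0.0012] [[-0.5, -0.5], [0.5, -0.5], [0.0, 0.5], [0.1, 0.5], [-1.3, 0.5], [1.2, 0.5], [-0.6, -0.6], [0.4, -0.5]]
-5 [[428.0, 365.0], [358.0, 368.0]]
0 [[417.0, 367.0], [346.0, 367.0]]
5 [[405.0, 368.0], [335.0, 366.0]]
10 [[393.0, 368.0], [324.0, 364.0]]
15 [[381.0, 368.0], [314.0, 362.0]]
20 [[369.0, 368.0], [304.0, 360.0]]
25 [[358.0, 368.0], [296.0, 358.0]]
finplate [ 0.47844859 -0.14331609  0.107     ]
tool d [-0.0599  0.1943  0.0057] az -0.039 tilt [ 0.0001 -0.0002 -0.    ] t 6.85 q6 1.234
```

View pics/f.png

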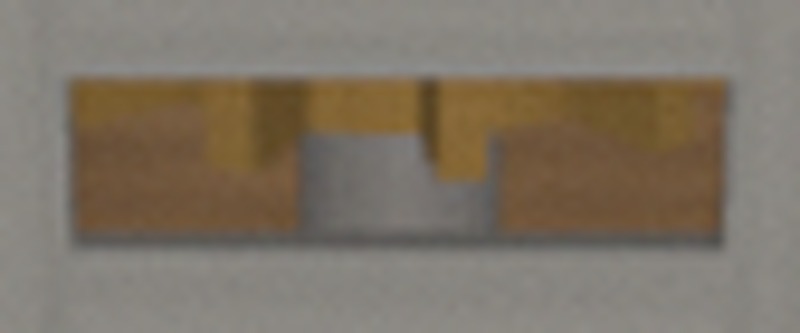

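View f: the tooth tops are at u≈227, 464 and 675, which gives q≈0.11. Next is the hover over the stand.

```bash
python3 -m pendant '[-0.015,0.049,0.001,0,0,0,0, -0.015,0.049,0.002,0,0,0,0, -0.015,0.049,0.002,0,0,0,0, -0.015,0.048,0.001,0,0,-0.039,0, 0,0,0,0,0,0,0]'
python3 - <<'E'
from h import *
import pickle
im=cam('wrist'); cv2.imwrite('pics/g.png',cv2.resize(im['pixels'][150:345,150:410],(800,600)))
pickle.dump(im,open('w4.pkl','wb'))
E
```

```text
t: 7.48
ee_pos: [0.4485, -0.3398, 0.2082]
eef_rot: [-0.001, 1.0, -0.022, -0.001]
ft_force: [0.6, 0.3, -0.0]
opening: 0.0853
finger_force: 0.0
```

View pics/g.png

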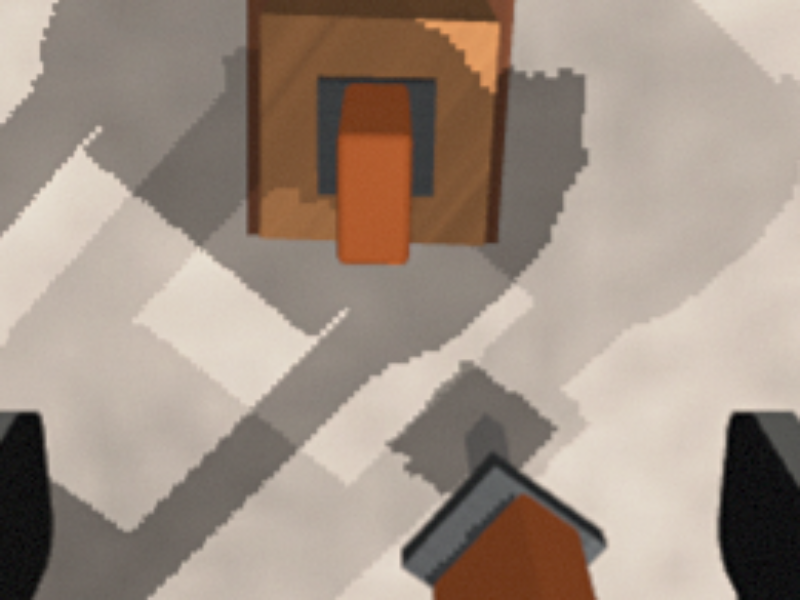

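View g: the handle top is (340,135) to (410,263) and the collar is centred at about (377,136). The stand top's corners are (262,13), (500,20), (496,243) and (260,236).

Run:
```python
from h import *
import pickle
w=pickle.load(open('w4.pkl','rb'))
T=lambda u,v:np.array([150+u*.325-.3,150+v*.325-.3])
b=lambda x,y,z:np.array([x,y,z])/1000
s=fit([(w,T(*q),b(x,y,60)) for q,x,y in(((262,13),30,30),((500,20),30,-30),((496,243),-30,-30),((260,236),-30,30))],[.45,-.337,-.04,0])
h=fit([(w,T(*q),b(x,y,116)) for q,x,y in(((340,135),15,8),((412,135),15,-8),((410,263),-15,-8),((338,263),-15,8))],[.45,-.337,-.04,0])
h=fit([(w,T(*q),b(x,y,116)) for q,x,y in(((340,135),15,8),((412,135),15,-8),((410,263),-15,-8),((338,263),-15,8))],[.45,-.337,-.04],False)
go([h[0],h[1],.085],np.pi/2+h[2])
```

```text
[ 4.502e-01 -3.379e-01 -7.180e-02  3.000e-04] [[-0.1, -0.2], [0.4, -0.3], [-2.6, 0.1], [1.0, 0.5]]
[ 0.4467 -0.3372 -0.0583 -0.0104] [[-0.3, -0.2], [0.1, 0.2], [-0.1, 0.1], [0.3, -0.1]]
[ 0.4501 -0.3375 -0.0598] [[-0.8, -1.0], [0.7, -0.7], [0.3, 1.2], [-0.3, 0.8]]
tool d [ 0.0009 -0.0007  0.1235] az 0.017 tilt [-0.0015  0.0015  0.    ] t 7.53 q6 0.831
```

```bash
python3 -m pendant '[0.001,-0.001,0.034,0,0,0.017,0, 0,0,0.034,0,0,0,0, 0,0,0.034,0,0,0,0, 0,0,0.0345,0,0,0,0, 0,0,0,0,0,0,0]'
python3 -c "
from h import *
go([0.450,-.3375,.072],np.pi/2-.06)"
python3 -m pendant '[0,0,0,0,0,0,1, 0,0,0,0,0,0,1, 0,0,0,0,0,0,1, 0,0,0,0,0,0,1, 0,0,0,0,0,0,1]'
```

```text
t: 8.15
ee_pos: [0.4508, -0.3345, 0.0709]
eef_rot: [-0.002, 1.0, -0.028, -0.002]
ft_force: [0.4, 0.9, 0.5]
opening: 0.0853
finger_force: 0.0
tool d [-0.0006  0.003  -0.0011] az 0.0036 tilt [-0.0035  0.0037  0.    ] t 8.15 q6 0.851
t: 8.78
ee_pos: [0.4519, -0.3368, 0.0739]
eef_rot: [0.0, 1.0, -0.029, 0.0]
ft_force: [-0.5, 1.5, 6.4]
opening: 0.0154
finger_force: 58.9
```

```bash
cat >> h.py <<'E'
def avg(n=6):
    P=[];Y=[];F=[]
    for _ in range(n):
        robot.get_image('top'); e,r,s=pose(); P.append(e); x=r.apply([1,0,0]); Y.append(np.arctan2(x[1],x[0])); F.append(s['ft_force'])
    print('std',np.std(P,0).round(4),'F',np.mean(F,0).round(1)); return np.mean(P,0),np.mean(Y),s
E
python3 - <<'E'
from h import *
p,y,s=avg(); print(p.round(4),y.round(4),s['t'],s['opening'])
go([.45,-.338,.2])
E
python3 -m pendant '[0,0,-0.01,0,0,0,1, 0,0,-0.02,0,0,0,1, 0,0,-0.03,0,0,0,1, 0,0,-0.03,0,0,0,1, 0,0,-0.03,0,0,0,1, 0,0,-0.02,0,0,0,1, 0,0,0,0,0,0,1]'
python3 - <<'E'
from h import *
p,y,s=avg(); print(p.round(4),y.round(4),s['t'],s['opening'])
go([0.513,-.1461,.22],np.pi/2-.08)
im=cam('scene');cv2.imwrite('pics/h.png',cv2.resize(im['pixels'][180:390,40:320],(800,600)))
E
```

```text
std [0. 0. 0.] F [-0.9  1.1  5.7]
[ 0.4519 -0.3369  0.0739] -0.0573 9.075 0.0156698449746052
tool d [-0.0018  0.0013 -0.1261] az None tilt [ 0.0003 -0.0006  0.    ] t 9.07 q6 0.851
t: 9.95
ee_pos: [0.4521, -0.337, 0.215]
eef_rot: [0.001, 1.0, -0.029, 0.001]
ft_force: [0.6, 0.5, -2.6]
opening: 0.0154
finger_force: 58.5
std [0.0001 0.0001 0.0005] F [ 0.1  0.1 -1.5]
[ 0.4515 -0.3365  0.2125] -0.0573 10.25 0.015547646136992518
tool d [ 0.0505 -0.1936 -0.0075] az 0.0227 tilt [-0.001   0.0011 -0.    ] t 10.25 q6 0.851
```

View pics/h.png

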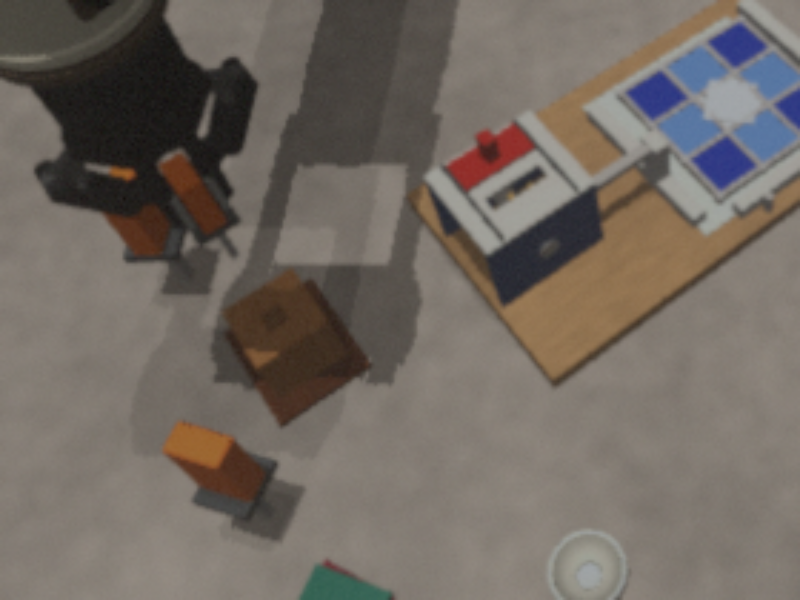

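View h: the tool hangs upright in the gripper at (200,195). The stand's hole (272,318) is empty and the slot (515,188) is open.

```bash
python3 -m pendant '[0.010,-0.036,-0.0015,0,0,0,1, 0.010,-0.036,-0.0015,0,0,0,1, 0.010,-0.036,-0.0015,0,0,0,1, 0.010,-0.036,-0.0015,0,0,0,1, 0.0112,-0.0347,-0.0015,0,0,0.0227,1, 0,0,0,0,0,0,1]'
python3 - <<'E'
from h import *
p,y,s=avg(2); print(p.round(4),y.round(4))
go([.5128,-.161,.185],np.pi/2-.08)
im=cam('wrist');cv2.imwrite('pics/i.png',cv2.resize(im['pixels'][150:360,140:420],(800,600)))
import pickle;pickle.dump(im,open('w5.pkl','wb'))
# predicted pixels in crop: tip corners & slot corners
e,r,_=pose(); 
f=lambda P:((proj(im,P)-[140,150])/.35).round().tolist()
print('tip',[f(e+r.apply([-.001+a,b,.0589])) for a in(-.004,.004) for b in(-.003,.003)])
c,s=np.cos(-.08),np.sin(-.08)
print('slot',[f([.513+c*a-s*b,-.1461+s*a+c*b,.104]) for a in(-.007,.007) for b in(-.025,.025)])
E
```

```text
t: 11.05
ee_pos: [0.5136, -0.1593, 0.2206]
eef_rot: [-0.0, 0.999, -0.039, -0.0]
ft_force: [0.7, 0.0, -1.9]
opening: 0.0153
finger_force: 58.8
std [0.0001 0.0004 0.    ] F [ 0.1 -0.4 -1.3]
[ 0.5131 -0.1608  0.2205] -0.0784
tool d [-0.0002 -0.0001  0.0355] az 0.0011 tilt [-0.      0.0005 -0.    ] t 11.15 q6 1.202
tip [[374.0, 269.0], [403.0, 269.0], [373.0, 232.0], [403.0, 232.0]]
slot [[425.0, 192.0], [228.0, 192.0], [426.0, 139.0], [225.0, 139.0]]
```

View pics/i.png

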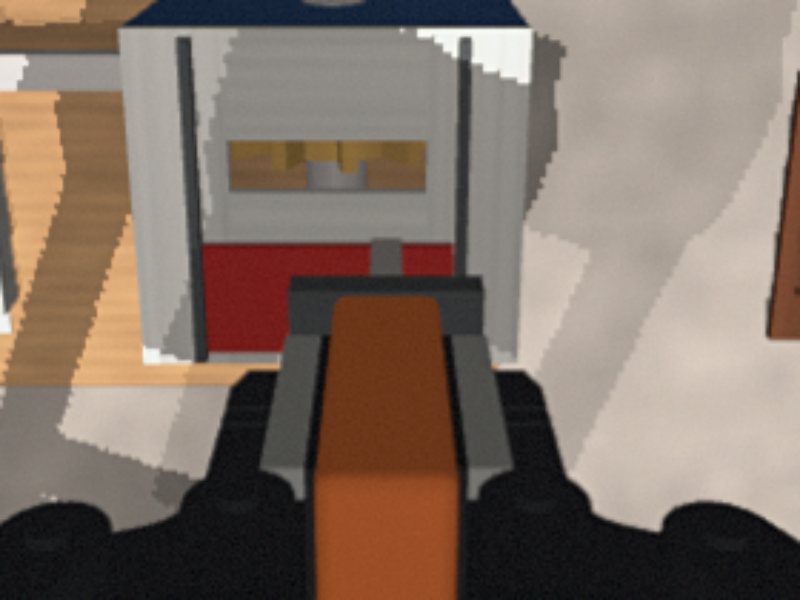

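View i: the blade tip is at u 371–401, v 238, about 1 mm further to -x than predicted. The slot is at (228–426, 141–190), as predicted. I correct by +1 mm and insert.

```bash
python3 -m pendant '[0.001,0,0.02,0,0,0,1, 0,0,0.02,0,0,0,1, 0,0,0.012,0,0,0,1, 0,0,0.008,0,0,0,1, 0,0,0.005,0,0,0,1,0,0,0,0,0,0,1]'
python3 -m pendant '[0,0,0.005,0,0,0,1, 0,0,0.0046,0,0,0,1,0,0,0,0,0,0,1]'
python3 -c "
from h import *
p,y,s=avg(3);print(p.round(4),y.round(4),s['t'])"
```

```text
t: 11.95
ee_pos: [0.5141, -0.1614, 0.1558]
eef_rot: [-0.0, 0.999, -0.04, -0.0]
ft_force: [0.2, 0.2, -2.0]
opening: 0.0156
finger_force: 58.8
t: 12.32
ee_pos: [0.5139, -0.1612, 0.1458]
eef_rot: [-0.0, 0.999, -0.04, -0.0]
ft_force: [0.5, 0.1, -2.5]
opening: 0.0152
finger_force: 58.8
std [0.0001 0.     0.0001] F [ 0.1  0.6 -0.9]
[ 0.5141 -0.1613  0.1462] -0.0799 12.475
```

```bash
python3 -m pendant '[0,-0.0025,0,0,0,0,1, 0,-0.0025,0,0,0,0,1, 0,-0.0025,0,0,0,0,1,0,-0.0025,0,0,0,0,1]'; python3 -m pendant '[0,-0.0025,0,0,0,0,1, 0,-0.0025,0,0,0,0,1, 0,-0.0025,0,0,0,0,1,0,-0.003,0,0,0,0,1]'
python3 -c "
from h import *
p,y,s=avg(2);print(p.round(4),y.round(4),s['t'])"
```

```text
t: 12.98
ee_pos: [0.515, -0.1515, 0.1464]
eef_rot: [0.0, 0.999, -0.04, 0.0]
ft_force: [-0.5, -4.3, 1.6]
opening: 0.0153
finger_force: 59.1
t: 13.48
ee_pos: [0.5156, -0.1407, 0.146]
eef_rot: [-0.0, 0.999, -0.04, -0.0]
ft_force: [-0.9, -4.8, -2.7]
opening: 0.0152
finger_force: 58.7
std [0.     0.0001 0.    ] F [-0.5 -3.3 -1.1]
[ 0.5156 -0.1404  0.146 ] -0.0797 13.575
```

```bash
python3 -m pendant '[0,0.002,0,0,0,0,1, 0,0,-0.011,0,0,0,1, 0,0.001,0,0,0,0,1, 0,0.0098,0,0,0,0,1, 0,0.008,0,0,0,0,1, 0,0,0,0,0,0,1, 0,0,0.011,0,0,0,1, 0,0,0,0,0,0,1]'; python3 -m pendant '[0,-0.0025,0,0,0,0,1, 0,-0.0025,0,0,0,0,1, 0,-0.0025,0,0,0,0,1,0,-0.0025,0,0,0,0,1]'; python3 -m pendant '[0,-0.0025,0,0,0,0,1, 0,-0.0025,0,0,0,0,1, 0,-0.0025,0,0,0,0,1,0,-0.0033,0,0,0,0,1]'
python3 -c "
from h import *
p,y,s=avg(2);print(p.round(4),y.round(4),s['t'])
import cv2;im=cam('wrist');cv2.imwrite('pics/j0.png',im['pixels'])"
```

```text
t: 14.58
ee_pos: [0.5135, -0.1612, 0.1449]
eef_rot: [-0.0, 0.999, -0.04, -0.001]
ft_force: [0.3, -0.4, -1.8]
opening: 0.0156
finger_force: 59.0
t: 15.08
ee_pos: [0.515, -0.1517, 0.1465]
eef_rot: [0.0, 0.999, -0.04, 0.0]
ft_force: [-0.0, -4.9, 0.5]
opening: 0.0152
finger_force: 59.3
t: 15.58
ee_pos: [0.5156, -0.1407, 0.146]
eef_rot: [-0.0, 0.999, -0.04, -0.0]
ft_force: [0.1, -5.9, -2.2]
opening: 0.0151
finger_force: 58.8
std [0. 0. 0.] F [-0.3 -3.4 -1.2]
[ 0.5156 -0.1403  0.146 ] -0.0797 15.675
```

```bash
python3 -m pendant '[0,0.002,0,0,0,0,1, 0,0,-0.011,0,0,0,1, 0,0.001,0,0,0,0,1, 0,0.0098,0,0,0,0,1, 0,0.008,0,0,0,0,1, 0,0,0,0,0,0,1, 0,0,0.011,0,0,0,1, 0,0,0,0,0,0,1]'; python3 -m pendant '[0,-0.0025,0,0,0,0,1, 0,-0.0025,0,0,0,0,1, 0,-0.0025,0,0,0,0,1,0,-0.0025,0,0,0,0,1]'; python3 -m pendant '[0,-0.0025,0,0,0,0,1, 0,-0.0025,0,0,0,0,1, 0,-0.0025,0,0,0,0,1,0,-0.0033,0,0,0,0,1]'
python3 -c "
from h import *
p,y,s=avg(2);print(p.round(4),y.round(4),s['t'])
im=cam('top')
for t in ('squeeze_bar','panel'):
  for m in robot.masks_of('top',t)[:1]: print(t,m['score'],atz(im,m['uv'],.025))"
```

```text
t: 16.73
ee_pos: [0.5135, -0.1612, 0.1449]
eef_rot: [-0.0, 0.999, -0.04, -0.001]
ft_force: [0.3, 0.4, -1.7]
opening: 0.0153
finger_force: 59.0
t: 17.23
ee_pos: [0.515, -0.1517, 0.1465]
eef_rot: [0.0, 0.999, -0.04, 0.0]
ft_force: [-0.3, -3.5, -0.2]
opening: 0.0153
finger_force: 59.3
t: 17.73
ee_pos: [0.5156, -0.1407, 0.146]
eef_rot: [-0.0, 0.999, -0.04, -0.0]
ft_force: [-0.8, -5.1, -1.8]
opening: 0.0153
finger_force: 58.9
std [0. 0. 0.] F [-0.2 -3.3 -1.4]
[ 0.5156 -0.1404  0.146 ] -0.0797 17.825
squeeze_bar 0.67 [ 0.53736407 -0.01191768  0.025     ]
panel 0.62 [0.522086   0.06930562 0.025     ]
```

```bash
python3 -m pendant '[0,0.002,0,0,0,0,1, 0,0,-0.011,0,0,0,1, 0,0.001,0,0,0,0,1, 0,0.0098,0,0,0,0,1, 0,0.008,0,0,0,0,1, 0,0,0,0,0,0,1, 0,0,0.011,0,0,0,1, 0,0,0,0,0,0,1]'; python3 -m pendant '[0,-0.0025,0,0,0,0,1, 0,-0.0025,0,0,0,0,1, 0,-0.0025,0,0,0,0,1,0,-0.0025,0,0,0,0,1]'; python3 -m pendant '[0,-0.001,0,0,0,0,1, 0,-0.001,0,0,0,0,1, 0,-0.001,0,0,0,0,1,0,-0.001,0,0,0,0,1]'
python3 -c "
from h import *
p,y,s=avg(2);print(p.round(4),y.round(4),s['t'])"
```

```text
t: 18.98
ee_pos: [0.5135, -0.1612, 0.1449]
eef_rot: [-0.0, 0.999, -0.04, -0.001]
ft_force: [0.0, -0.8, -1.9]
opening: 0.015
finger_force: 59.1
t: 19.48
ee_pos: [0.515, -0.1517, 0.1466]
eef_rot: [0.0, 0.999, -0.04, 0.0]
ft_force: [0.4, -5.5, 2.1]
opening: 0.0149
finger_force: 59.4
t: 19.98
ee_pos: [0.5152, -0.1476, 0.1463]
eef_rot: [0.0, 0.999, -0.04, 0.0]
ft_force: [-0.3, -5.7, 1.6]
opening: 0.0153
finger_force: 59.5
std [0. 0. 0.] F [ 0.7 -3.9  1.5]
[ 0.5152 -0.1475  0.1462] -0.0799 20.075
```

```bash
python3 -m pendant '[0,-0.0004,0,0,0,0,1, 0,-0.0004,0,0,0,0,1]'; python3 -m pendant '[0,-0.0004,0,0,0,0,1, 0,-0.0004,0,0,0,0,1]'
```

```text
t: 20.32
ee_pos: [0.5152, -0.1469, 0.1462]
eef_rot: [-0.0, 0.999, -0.04, -0.0]
ft_force: [0.3, -4.4, 0.7]
opening: 0.0153
finger_force: 59.4
t: 20.58
ee_pos: [0.5152, -0.146, 0.1461]
eef_rot: [-0.0, 0.999, -0.04, -0.0]
ft_force: [1.3, -4.5, -0.7]
opening: 0.015
finger_force: 59.3
```

```bash
python3 -m pendant '[0,-0.0004,0,0,0,0,1, 0,-0.0004,0,0,0,0,1]' | grep -E 'ee_pos|ft'; python3 -m pendant '[0,-0.0003,0,0,0,0,1, 0,-0.0003,0,0,0,0,1]'| grep -E 'ee_pos|ft'
```

```text
ee_pos: [0.5153, -0.1452, 0.1461]
ft_force: [0.9, -4.6, -0.6]
ee_pos: [0.5153, -0.1446, 0.1461]
ft_force: [-0.2, -5.3, -1.3]
```

```bash
python3 -m pendant '[0,-0.0003,0,0,0,0,1, 0,-0.0003,0,0,0,0,1]' | grep -E 'ee_pos|ft'; python3 -m pendant '[0,-0.0003,0,0,0,0,1]'| grep -E 'ee_pos|ft'
```

```text
ee_pos: [0.5154, -0.144, 0.1461]
ft_force: [0.4, -5.0, -2.1]
ee_pos: [0.5154, -0.1437, 0.146]
ft_force: [0.8, -4.9, -2.5]
```

```bash
python3 -m pendant '[0,-0.0003,0,0,0,0,1]' | grep -E 'ee_pos|ft'; python3 -m pendant '[0,-0.0003,0,0,0,0,1]'| grep -E 'ee_pos|ft'
```

```text
ee_pos: [0.5154, -0.1434, 0.146]
ft_force: [0.9, -5.1, -3.1]
ee_pos: [0.5154, -0.1431, 0.146]
ft_force: [1.1, -5.6, -2.6]
```

```bash
python3 -m pendant '[0,-0.0003,0,0,0,0,1]' | grep -E 'ee_pos|ft'
```

```text
ee_pos: [0.5154, -0.143, 0.146]
ft_force: [0.8, -7.5, -2.5]
```

```bash
python3 -m pendant '[0,-0.0003,0,0,0,0,1]' | grep -E 'ee_pos|ft'
```

```text
ee_pos: [0.5154, -0.1428, 0.146]
ft_force: [0.5, -7.9, -3.5]
```

```bash
python3 -m pendant '[0,-0.0003,0,0,0,0,1]' | grep -E 'ee_pos|ft'
```

```text
ee_pos: [0.5155, -0.1427, 0.146]
ft_force: [-1.5, -9.6, -4.2]
```

```bash
python3 -m pendant '[0,-0.0003,0,0,0,0,1,0,0,0,0,0,0,1]' | grep -E 'ee_pos|ft'
python3 - <<'E'
from h import *
im=cam('top')
for t in ('squeeze_bar','panel','jig'):
  for m in robot.masks_of('top',t)[:1]:
    r=cv2.minAreaRect(np.argwhere(m['pixels'])[:,::-1].astype(np.float32)); print(t,m['score'],m['uv'],r)
cv2.imwrite('pics/j.png',cv2.resize(im['pixels'][175:285,205:355],(800,587),interpolation=cv2.INTER_CUBIC))
E
```

```text
ee_pos: [0.5154, -0.1425, 0.146]
ft_force: [1.1, -9.5, -2.6]
squeeze_bar 0.65 [277.6, 219.5] ((288.8254699707031, 228.2810821533203), (25.559974670410156, 53.218414306640625), 3.945185899734497)
panel 0.64 [250.4, 229.0] ((249.3980255126953, 227.38636779785156), (54.218143463134766, 53.462493896484375), 3.094058036804199)
jig 0.97 [281.8, 238.6] ((280.959228515625, 228.8197021484375), (134.70880126953125, 78.76395416259766), 3.7640342712402344)
```

View pics/j.png

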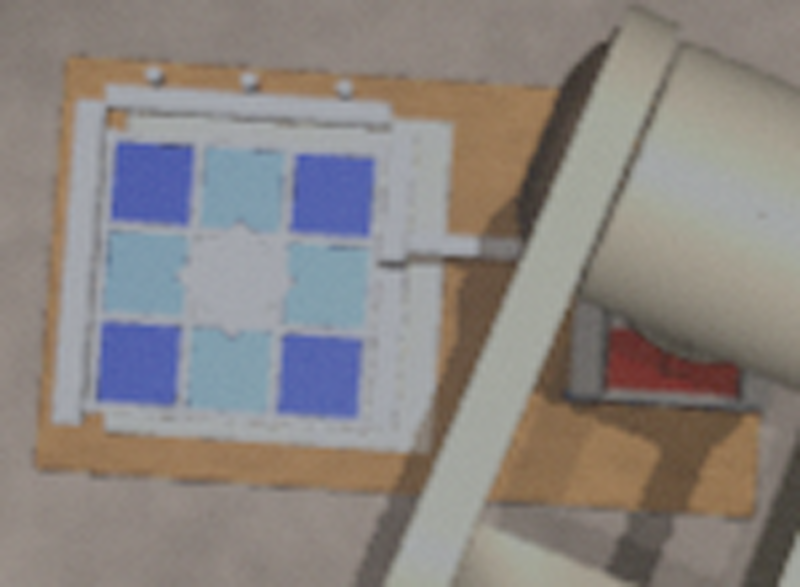

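View j: the panel lies square against the end fence at left, with the bar up against it at (395,190), and the blade force is rising, so it is snug. I retract and return the tool.

```bash
python3 -m pendant '[0,0.003,0,0,0,0,1, 0,0,-0.012,0,0,0,1, 0,0,-0.02,0,0,0,1, 0,0,-0.025,0,0,0,1, 0,0,-0.018,0,0,-0.0227,1, 0,0,0,0,0,0,1]'
python3 -c "
from h import *
p,y,s=avg(2);print(p.round(4))
go([.4519,-.3369,.210],np.pi/2-.0573)"
```

```text
t: 23.28
ee_pos: [0.5158, -0.1449, 0.2226]
eef_rot: [0.0, 1.0, -0.028, 0.001]
ft_force: [0.4, 0.8, -1.6]
opening: 0.0149
finger_force: 59.5
std [0.0001 0.     0.0003] F [-0.1 -0.1 -2.5]
[ 0.5153 -0.1448  0.221 ]
tool d [-0.0522  0.1954  0.0106] az 0.0001 tilt [-0.0004  0.0007  0.    ] t 23.38 q6 1.21
```

```bash
python3 -m pendant '[-0.0105,0.039,0,0,0,0,1, -0.0105,0.039,0,0,0,0,1, -0.0105,0.039,0,0,0,0,1, -0.0105,0.039,0,0,0,0,1, -0.0102,0.0394,0.01,0,0,0,1, 0,0,0,0,0,0,1,0,0,0,0,0,0,1]'
python3 -c "
from h import *
p,y,s=avg(2);print(p.round(4),y)
go([.4519,-.3369,.0739],np.pi/2-.0573)
import pickle;im=cam('wrist');pickle.dump(im,open('w6.pkl','wb'));cv2.imwrite('pics/k.png',cv2.resize(im['pixels'][190:310,200:360],(800,600)))
"
```

```text
t: 24.25
ee_pos: [0.452, -0.3366, 0.2104]
eef_rot: [-0.001, 1.0, -0.029, -0.0]
ft_force: [0.2, 0.3, -1.4]
opening: 0.0156
finger_force: 59.6
std [0.0001 0.0001 0.0001] F [ 0.4  0.9 -1. ]
[ 0.4523 -0.3363  0.2109] -0.05664853558049185
tool d [-0.0004  0.0007  0.1371] az 0.0009 tilt [-0.0004  0.0001 -0.    ] t 24.35 q6 0.851
```

```bash
python3 -m pendant '[0,0.0005,0.03,0,0,0,1, 0,0,0.03,0,0,0,1, 0,0,0.025,0,0,0,1, 0,0,0.02,0,0,0,1, 0,0,0.015,0,0,0,1,0,0,0.01,0,0,0,1, 0,0,0.005,0,0,0,1, 0,0,0,0,0,0,1]'
python3 -c "
from h import *
p,y,s=avg(2);print(p.round(4),y)"
```

```text
t: 25.4
ee_pos: [0.4521, -0.3376, 0.0763]
eef_rot: [-0.0, 1.0, -0.029, 0.0]
ft_force: [0.1, -0.5, -0.7]
opening: 0.0152
finger_force: 59.7
std [0.     0.     0.0001] F [-0.1 -0.6 -1.4]
[ 0.4522 -0.3377  0.0767] -0.057205647944481866
```

```bash
python3 -m pendant '[0,0,0.0015,0,0,0,1,0,0,0.001,0,0,0,1,0,0,0,0,0,0,1]'|grep -E 'ee_p|ft'; python3 -m pendant '[0,0,0,0,0,0,0, 0,0,0,0,0,0,0, 0,0,0,0,0,0,0, 0,0,-0.02,0,0,0,0, 0,0,-0.04,0,0,0,0,0,0,-0.04,0,0,0,0,0,0,-0.04,0,0,0,0,0,0,0,0,0,0,0]'
python3 -c "
from h import *
import pickle
p,y,s=avg(2);print(p.round(4),y)
go([.478,-.1436,.20],np.pi/2-.08)
im=cam('wrist');pickle.dump(im,open('w6.pkl','wb'));cv2.imwrite('pics/k.png',cv2.resize(im['pixels'],(800,600)))
"
```

```text
ee_pos: [0.4521, -0.3376, 0.0739]
ft_force: [-0.1, 0.4, 2.2]
t: 26.88
ee_pos: [0.4528, -0.3383, 0.2168]
eef_rot: [0.002, 1.0, -0.029, 0.002]
ft_force: [-0.0, -0.4, -1.0]
opening: 0.0854
finger_force: 0.0
std [0.0002 0.0001 0.0007] F [-0.2  0.2 -0.5]
[ 0.4522 -0.3377  0.2141] -0.05721725024394246
tool d [ 0.0149 -0.1951  0.0135] az 0.0228 tilt [-0.     -0.0001 -0.    ] t 26.98 q6 0.85
```

View pics/k.png

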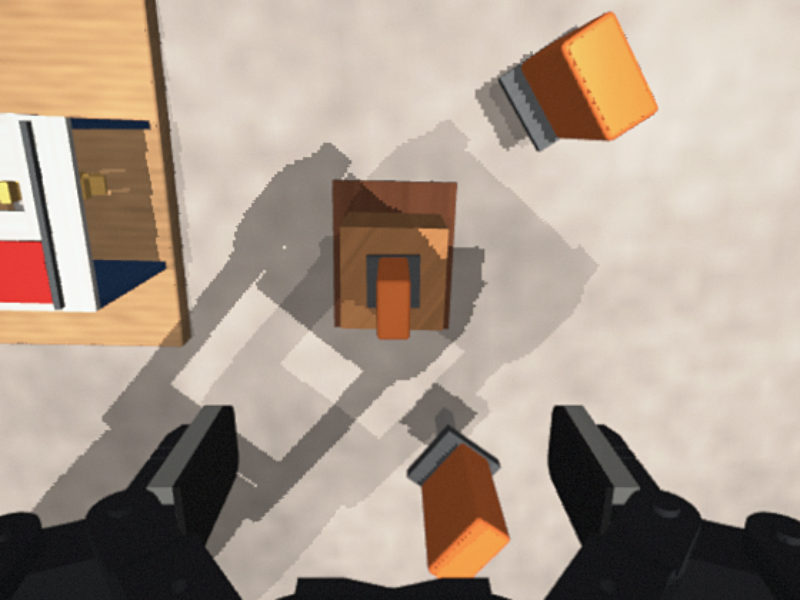

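View k: the tool sits upright in its stand at (393,300). Now the shutter.

```bash
python3 -m pendant '[0.003,-0.039,0,0,0,0,0, 0.003,-0.039,0,0,0,0,0, 0.003,-0.039,0,0,0,0,0, 0.003,-0.039,0,0,0,0,0, 0.004,-0.039,0,0,0,0.0228,0, 0,0,0,0,0,0,0, 0,0,0,0,0,0,0]'>/dev/null
python3 -c "
from h import *
p,y,s=avg(2);print(p.round(4),y)
go([.479,-.1438,.1155],np.pi/2-.08)"
```

```text
std [0.     0.0001 0.0001] F [-0.6  0.1 -0.5]
[ 0.479  -0.1444  0.2131] -0.08046058431791278
tool d [ 0.0001 -0.0007  0.0977] az -0.0007 tilt [-0.0003  0.0008 -0.    ] t 28.0 q6 1.204
```

```bash
python3 -m pendant '[0,-0.0007,0.03,0,0,0,0, 0,0,0.03,0,0,0,0, 0,0,0.025,0,0,0,0, 0,0,0.0125,0,0,0,0, 0,0,0,0,0,0,1, 0,0,0,0,0,0,1, 0,0,0,0,0,0,1, 0,0,0,0,0,0,1]'; python3 -m pendant '[0,0,0,0,0,0,1]'
```

```text
t: 29.0
ee_pos: [0.4794, -0.1432, 0.1167]
eef_rot: [0.0, 0.999, -0.04, 0.0]
ft_force: [-0.3, -6.8, 4.2]
opening: 0.0123
finger_force: 4.9
t: 29.12
ee_pos: [0.4795, -0.1435, 0.1169]
eef_rot: [0.001, 0.999, -0.04, 0.001]
ft_force: [-1.7, -3.5, 6.6]
opening: 0.0102
finger_force: 59.2
```

```bash
python3 -m pendant '[0.006,0,0,0,0,0,1, 0.006,0,0,0,0,0,1, 0.006,0,0,0,0,0,1, 0.006,0,0,0,0,0,1, 0.006,0,0,0,0,0,1, 0.003,0,0,0,0,0,1,0.001,0,0,0,0,0,1,0,0,0,0,0,0,1]'
```

```text
t: 30.12
ee_pos: [0.5135, -0.1462, 0.1169]
eef_rot: [0.0, 0.999, -0.04, 0.001]
ft_force: [-0.2, -3.3, 6.8]
opening: 0.0103
finger_force: 59.3
```

```bash
python3 -m pendant '[0.0005,0,0,0,0,0,1,0,0,0,0,0,0,1]'
```

```text
t: 30.38
ee_pos: [0.5139, -0.1463, 0.1169]
eef_rot: [0.0, 0.999, -0.04, 0.0]
ft_force: [-1.2, -3.8, 7.1]
opening: 0.0106
finger_force: 59.3
```

```bash
python3 -m pendant '[0.0005,0,0,0,0,0,1,0.0005,0,0,0,0,0,1]'|grep -E 'ee_p|ft';  python3 -m pendant '[0,0,0,0,0,0,0, 0,0,0,0,0,0,0, 0,0,0,0,0,0,0, 0.005,0,-0.04,0,0,0,0, 0,0,-0.04,0,0,0,0, 0.005,0,-0.02,0,0,0,0, 0,0,0,0,0,0,0]'
python3 - <<'E'
from h import *
im=cam('wrist'); cv2.imwrite('pics/l.png',cv2.resize(im['pixels'],(800,600)))
E
```

```text
ee_pos: [0.5146, -0.1463, 0.1169]
ft_force: [-7.9, -4.1, 10.5]
t: 31.5
ee_pos: [0.5252, -0.1469, 0.2173]
eef_rot: [0.0, 0.999, -0.04, 0.001]
ft_force: [0.0, 0.4, -0.8]
opening: 0.0853
finger_force: 0.0
```

View pics/l.png

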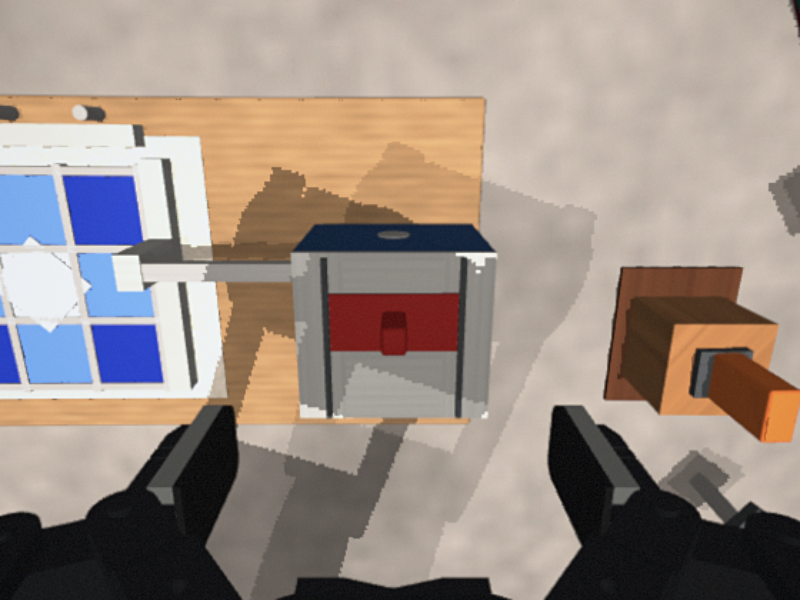

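View l: the shutter covers the slot at (393,322) and met its end stop. The tool is in its stand, the bar is against the panel, and the robot is clear.

```bash
python3 -c "
from bench import robot
print(robot.sign_off())"
```

```text
the job is handed in; nothing more can be done
None
```

The job is handed in at about 31.5 s: the panel looks snug against the end fence (blade force rose to about 10 N), the tool is back in its stand and the shutter is shut to its stop; the sign-off gave no verdict, and I viewed 12 pictures, two over the limit of 10.

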